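# Gauge a collar between the slide jaws

## Task

Take the white-and-black collar up and off its peg on the blue rack and lay it gently across the two steel rods of the slide gauge, between the jaws, sliding the jaw open first to make room. Then slide the red-tabbed jaw shut on it until the collar is squeezed end to end against the fixed jaw and the yellow-banded sprung tip is pushed in about half way, never fully, and let go of everything so that it stays like that. Don't drop the collar and leave the other things where they are.

Things in the scene. Friction and masses are not known exactly. Their poses are not given: they have to be found in the camera images.
- gauge: Grey slide gauge, fixed, yawed up to 0.45 rad. Measures along its y; z up; origin on the table. Plate x -70..70, y -160..115, top z 20 mm. Two steel rods dia 10 along y, y -15..75, at x = +-13, tops z 35: cradle for the collar, bore along y, centre then at x 0, z 55, free to slide along y. Beside the rods (|x| over 18, y over 0) only the bare plate. Black read-out box y -156..-134, top z 65.
- anvil: Fixed steel jaw at the gauge's +y end: 46 mm wide (x), 26 thick (y), top 85 mm above the table. Origin at the lower edge of its flat measuring face, gauge (0, 75, 20) mm; the face looks to gauge -y. Axes as the gauge's.
- carriage (a joint): Travel of the sliding jaw, m: 0 fully open to 0.065, growing along gauge +y towards the fixed jaw. Clear gap (tip out) = 70 mm minus this: a 30 mm collar against the fixed jaw is touched at 0.040, tip half in at 0.045. Starts 0.045 to 0.062, too narrow. Stiff (8 N friction); stays where left. Aluminium block 56 (x) x 45 (y) mm under the tab, top 54 mm above the table.
- tab (a point): Middle of the red tab standing on the carriage, the grip for sliding it: 12 mm thick (gauge x), 30 mm long (gauge y), 54 to 98 mm above the table. This point is 85 mm above the table, at gauge x 0, y -40.5 mm plus the carriage's travel. Axes as the gauge's. Room to grip it across its thickness from above.
- tip (a joint): How far the sprung tip is pushed into the carriage, m: 0 out (free) to 0.010 bottomed. Spring 0.8 N per mm, so half way is 5 mm and 4 N. A 10 mm long yellow band on its stem, beside the carriage, vanishes into the carriage as the tip is pushed.
- tip_face: Steel plate of the sprung tip, on the carriage's +y side: 44 mm wide (gauge x), 8 mm thick, 37 to 79 mm above the table. Origin in the middle of its measuring face (looks along gauge +y), 58 mm above the table, at gauge y = 5 mm + carriage travel - tip travel. Axes as the gauge's.
- rack: Blue peg rack, fixed, yawed up to 0.4 rad; origin on the table, base 100 x 260 x 12 mm. Two end posts carry a bar, x 30..42 mm, z 112..138, with three level steel pegs dia 8 at y = -90, 0, 90, z 125, reaching out to x -34, where the end turns up to z 139. To free a collar: lift it about 16 mm (bore centred on the upturned end), then draw it out along rack -x by 50 mm or more.
- white_collar: The collar to gauge: ring with white flange end and black ribbed barrel, outside dia 46, bore 30, length 30 mm, 90 g (hidden factor 0.7 to 1.4). Origin at its centre, x along the bore. Starts on any one of the rack's pegs, x along the rack's x, centre 11 mm below the peg's centre line (z 114 mm) and 2 to 8 mm to the -x side of the rack's origin. Either end may face the fixed jaw.
- brass_collar: Bystander: plain brass collar of the same size on another peg; origin at its centre, x along the bore.
- blue_collar: Bystander: plain blue collar of the same size on the remaining peg; origin at its centre, x along the bore.
- setting_block: Bystander: small steel block 18 x 30 x 18 mm lying loose on the gauge's plate beside the carriage, around gauge x = -55, y = -85 mm; origin under its centre.
- pin_jar: Bystander: amber jar, 42 mm diameter, 85 mm high, standing at the back between gauge and rack; origin under its centre.
- screwdriver: Bystander: orange-handled screwdriver lying at the robot's left; origin under its middle.
- cleaner: Bystander: blue bottle, 60 mm diameter, 160 mm high, standing at the robot's right; origin under its centre.
Mind the look-alikes: they are no part of the job. Leave any orange, pink or turquoise look-alike of the white_collar alone.

How it is judged:
By the outcome, as a careful person would: the job done as asked, in the order asked, and still so for the second after the job is handed in, with the robot touching nothing.
It also fails if it takes over 66 s, if anything falls off the work surface, if the arm or the gripper's body presses on something with over 40 N, if the wrist force passes 120 N, or if a joint passes its speed limit or range.

## Robot

A 7-joint arm with a two-finger parallel gripper is mounted at the origin on the work surface. World frame = base frame: x ahead of the robot, y to its left, z up, the work surface at z = 0. Lengths are in mm, angles in rad, forces in N, time in s.
With the tool pointing down it reaches from about 400 to 875 mm from the base axis. Payload 4.4 kg.
Tool frame: the origin (TCP) lies between the finger pads; the fingertips stand 17 mm ahead of it and the grasp point (between the pads) lies 2 mm behind it; z points along the fingers, y is the line along which they close (so a half turn about z gives the same grasp; the last joint's range is limited). The gripper opens to 85 mm and grips with 20 to 120 N. Pads are 22 mm wide; open, the fingers measure 114 mm over their backs; the gripper's body (76 mm by 85 mm) begins 54 mm behind the grasp point. The pads swing forward as they close: fully open they stand 13 mm farther back than shut.
Start: joints at [1.239, 0.628, 0.038, 1.517, -0.027, 0.996, -0.02], TCP at [170.77, -627.18, 248.313] pointing down, gripper open.
Joint ranges: [-3.06, 3.06], [-0.37, 2.12], [-1.25, 1.32], [0.18, 2.47], [-1.1, 4.24], [0.23, 1.98], [-2.94, 2.94]. Speed limits (rad/s): [2.57, 2.57, 3.14, 3.14, 3.14, 3.14, 3.14].

## Interface

Orientations are given as [roll, pitch, yaw] about the fixed x, y, z axes, in that order (R = Rz(yaw) Ry(pitch) Rx(roll)).
In Python, from cell import sensors, get_image, ctrl gives the robot as it stands.
- The arm moves only by the tool send_rows, never from a script. Its argument "series" is a list of rows, each a list of 3 entries, a list of its own where there are three numbers: the finger opening in mm, from 0 to 85.4, then the shift along the world's x, y, z in units of 60 mm (1.0 is 60 mm), then the turn, a rotation vector about the world's x, y, z in units of 5 degrees (1.0 is 5 degrees). A call has 1 to 8 rows; each row shifts and turns the commanded pose from where the row before left it; what a row does not reach is not made up. A row lasts 1/8 s, in which the tool goes at most 62.5 mm and 10.7 degrees, less where a joint would pass 70% of its speed; a pose out of reach is approached as far as the arm can. A call is refused whole if a number of a shift passes 1 or a number of a turn 1, either way. A call with a gripper value outside its range is refused whole. The fingers move at their own pace and stop on an object; the grip force is fixed at half the most. Time passes only in rows, so rows that do not move let the fingers close. It gives the time, the measured TCP pose, the force, the opening and the grip force at its end, in the units of the state.
- sensors.read_state(): the state, without advancing time (a new reading comes with each control period).
- get_image(name): name is "side" or "top" or "wrist"; returns a dict with "img" (400x640x3 uint8, red, green, blue), "depth" (400x640 float32, mm along the optical axis (not along the pixel's ray), 0 where there is no reading), "vfov" (degrees; the focal length in pixels is half the picture's height over the tangent of half this angle, whatever the lens; pixels are square), "cx", "cy" (the principal point, pixels), "world_to_cam" (4x4, takes a point from world to camera coordinates). Camera axes: x right, y down, z forward; pixel columns grow to the right and rows downward; lengths in mm; the calibration is good to about 2 mm. The wrist camera is an equidistant fisheye: a pixel r from the principal point sees the ray r / f radians off the axis. A picture is of the moment at which its call begins.
- ctrl.finish_job(): hands the job in; it is judged then, once.
The state is a dict: "clock": time; "qpos": joint angles; "qd": joint speeds; "tau": joint torques, N m; "eef_pos": TCP position; "tool_rot": TCP orientation; "force": force on the tool from outside, world axes, zero at the start; "torque": the same for the moment, N m; "width": finger opening in mm; "gripper_force": force on a finger pad.
Only numpy, scipy, OpenCV 4.12 (cv2) and the standard library are available. Lean on these libraries where they do the work, as an engineer would, in place of code of your own. Each camera call takes 0.05 s, during which the arm holds its last target. There are 200 camera calls.

## Working session

There is one attempt and no reset: what is moved stays moved. The work goes in short steps, Python scripts to look and compute and a tool call to move; the robot and the scene stay as the last step left them, time stands still between calls to the robot, and variables do not carry over. Pictures are saved under pics/ and viewed, at most 10 in all, crops included, and the job is handed in when it is done.

Besides the shell and the picture viewer there is one more tool, called after ">>>" as a command line: name --argument value ..., lists and objects as JSON in quotes. send_rows: Moves the arm, as the interface text tells. Its arguments: {"type":"object","properties":{"series":{"type":"array"}},"required":["series"]}

```bash
mkdir -p pics; ls; cat > h.py <<'E'
import numpy as np, cv2
from cell import sensors, get_image, ctrl
def snap(n,tag):
    d=get_image(n); np.savez(f'pics/{tag}.npz',**{k:np.asarray(v) for k,v in d.items()})
    cv2.imwrite(f'pics/{tag}.png',d['img'][:,:,::-1]); return d
def load(tag): return np.load(f'pics/{tag}.npz')
def w(d,u,v,z=None):
    "world point at pixel, by depth, or on plane z"
    f=200/np.tan(np.radians(float(d['vfov']))/2); T=np.linalg.inv(d['world_to_cam'])
    ray=np.array([(u-d['cx'])/f,(v-d['cy'])/f,1])
    if z is None: s=float(d['depth'][int(v),int(u)])
    else:
        r=T[:3,:3]@ray; s=(z-T[2,3])/r[2]
    return (T@np.append(ray*s,1))[:3]
def crop(tag,x0,y0,x1,y1,k,out):
    im=cv2.imread(f'pics/{tag}.png')[y0:y1,x0:x1]
    cv2.imwrite(f'pics/{out}.png',cv2.resize(im,None,fx=k,fy=k,interpolation=cv2.INTER_CUBIC))
E
python3 - <<'E'
from h import *
a=snap('top','t0');b=snap('side','s0')
im=np.vstack([a['img'],b['img']])[:,:,::-1]
cv2.imwrite('pics/both.png',cv2.resize(im,(480*2//1,600*2))[:, :]) 
for d in(a,b): print(d['vfov'],d['cx'],d['cy'],np.linalg.inv(d['world_to_cam']).round(3).tolist())
print(sensors.read_state())
E
```

```text
pics
54.36420703705271 319.9275880297177 193.57860422714225 [[0.006, -0.994, 0.114, 393.804], [-1.0, -0.006, 0.003, 13.823], [-0.002, -0.114, -0.994, 1364.83], [0.0, 0.0, 0.0, 1.0]]
56.306851002902285 315.960439357518 195.0496704047782 [[0.97, 0.127, -0.205, 793.604], [0.241, -0.555, 0.796, -925.553], [-0.013, -0.822, -0.569, 736.043], [0.0, 0.0, 0.0, 1.0]]
{'clock': 0.1, 'qpos': array([ 1.23919659,  0.62925384,  0.03844272,  1.51823435, -0.02699704,
        0.99630872, -0.0200006 ]), 'qd': array([ 0.00156617, -0.00176586,  0.00026857, -0.00255839, -0.00048431,
        0.00083078,  0.00171806]), 'tau': array([ 2.80964952e-03, -5.64526570e+01,  1.22988459e+00, -1.93973082e+01,
        1.10749502e-02,  5.44115741e-03, -2.48137707e-05]), 'eef_pos': array([ 170.63798308, -626.66742022,  247.49161391]), 'tool_rot': array([-3.13990632e+00,  1.75866110e-05,  2.65803166e-01]), 'force': array([0.75956175, 0.1751121 , 0.92519184]), 'torque': array([-0.05674626,  0.0176407 ,  0.01342558]), 'gripper_force': 0.0, 'width': 85.38588199974751}
```

View pics/t0.png

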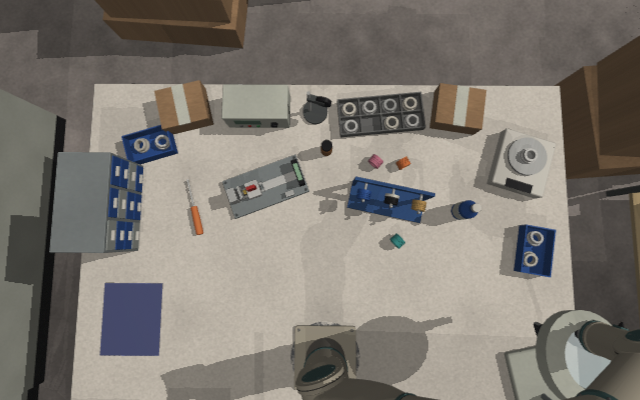

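View pics/s0.png

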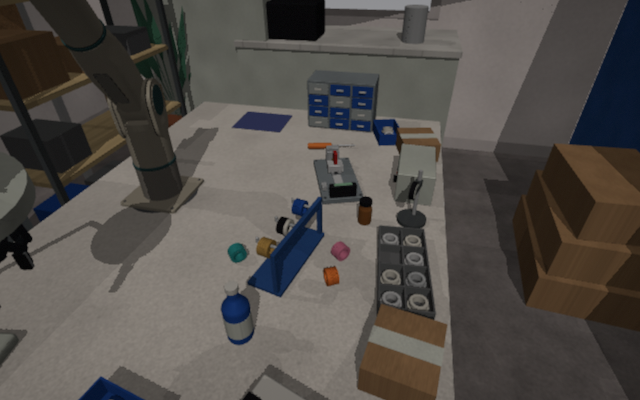

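```bash
python3 - <<'E'
from h import *
crop('t0',215,140,445,250,3.4,'c1')
crop('s0',220,140,380,300,3.7,'c2')
E
```

```text
(no output)
```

View pics/c1.png

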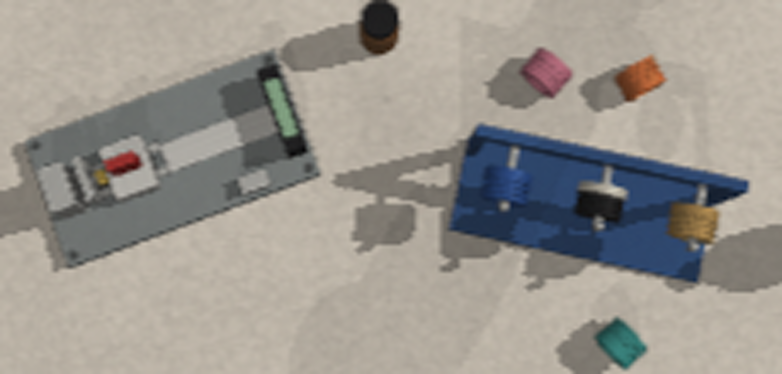

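View pics/c2.png

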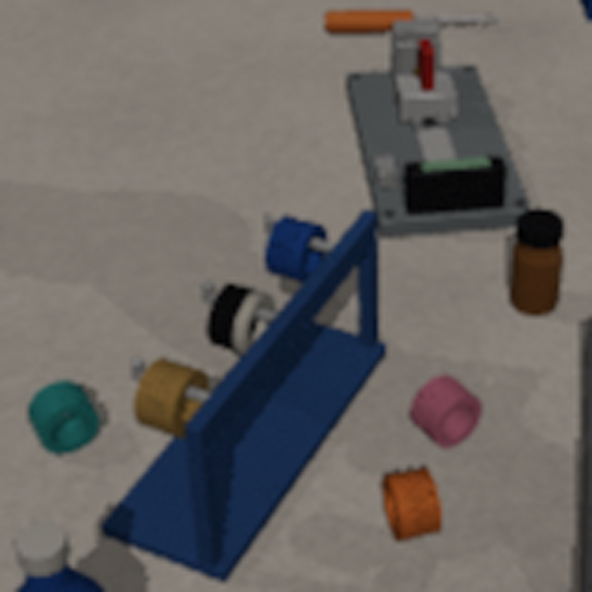

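```bash
cat >> h.py <<'E'
def cloud(d):
    f=200/np.tan(np.radians(float(d['vfov']))/2); T=np.linalg.inv(d['world_to_cam'])
    v,u=np.mgrid[0:400,0:640]; s=d['depth']
    P=np.stack([(u-d['cx'])/f*s,(v-d['cy'])/f*s,s],-1)
    return P@T[:3,:3].T+T[:3,3]
E
python3 - <<'E'
from h import *
d=load('t0')
for n,z,pts in [('gauge',20,[(22,147),(67,268),(320,172),(272,50)]),('base',12,[(450,230),(700,282)]),('bartop',138,[(480,125),(748,183),(745,193),(475,137)])]:
    for p in pts:
        u,v=p[0]/3.4+215,p[1]/3.4+140; print(n,w(d,u,v,z).round(1),w(d,u,v).round(1))
P=cloud(d); 
box=np.zeros((400,640),bool); box[150:225,215:312]=1
m=box&(P[...,2]>14)&(P[...,2]<26); r=cv2.minAreaRect(P[m][:,:2].astype(np.float32)); print('plate',r,m.sum(),np.median(P[m][:,2]))
box[:]=0; box[170:235,340:445]=1
m=box&(P[...,2]>6)&(P[...,2]<18); print('rackbase',cv2.minAreaRect(P[m][:,:2].astype(np.float32)),m.sum(),np.median(P[m][:,2]))
# bar top
m=box&(P[...,2]>132)&(P[...,2]<144); print('high',cv2.minAreaRect(P[m][:,:2].astype(np.float32)),m.sum())
im=d['img'].astype(int)
for n,mm in [('red',(im[...,0]>130)&(im[...,1]<70)&(im[...,2]<70))]:
    b=np.zeros_like(mm);b[160:215,220:310]=1;mm&=b
    v,u=np.nonzero(mm);print(n,u.mean(),v.mean(),w(d,u.mean(),v.mean(),98),w(d,u.mean(),v.mean()))
E
```

```text
gauge [581.9 361.3  20. ] [584.3 365.6   3. ]
gauge [458.2 311.3  20. ] [459.1 315.3   1.8]
gauge [557.8  55.3  20. ] [561.   56.1  -6.2]
gauge [684.6 106.1  20. ] [688.4 107.3   2.4]
base [499.7 -78.1  12. ] [499.9 -78.3   9.7]
base [ 448.1 -332.7   12. ] [ 448.8 -337.2   -5.5]
bartop [588.6 -97.9 138. ] [ 611.  -110.7   -3.1]
bartop [ 535.4 -347.3  138. ] [ 551.6 -388.7   -2.7]
bartop [ 526.  -344.3  138. ] [ 541.3 -385.7   -4. ]
bartop [577.3 -93.1 138. ] [579.1 -94.2 125.3]
plate ((574.1051025390625, 210.39898681640625), (140.55992126464844, 275.08721923828125), 20.786088943481445) 2244 19.427295437035923
rackbase ((525.483642578125, -233.69810485839844), (355.5215148925781, 214.8300323486328), 89.67579650878906) 1568 11.47457323211961
high ((529.4896240234375, -211.39987182617188), (258.3813171386719, 75.01732635498047), 77.99346160888672) 551
red 249.86363636363637 186.9090909090909 [559.36796436 247.45806316  98.        ] [559.4600732  247.58804235  97.29521815]
```

The only white-and-black collar is on the middle peg: (392,199) in the top view, (285,227) in the side view. The look-alikes I rejected, top view:
- brass (419,206)
- blue (363,190)
- teal (398,241)
- pink (375,161)
- orange (403,163)
- the white rings in the trays

The crops confirm the choice. The red tab is at (250,187), with the anvil to its left at world +y. First I swing over the tab.

>>> send_rows --series '[[85, [0.58, 0.37, 0], [0, 0, 0.8]], [85, [0.58, 0.37, 0], [0, 0, 0.8]], [85, [0.58, 0.37, 0], [0, 0, 0.8]], [85, [0.58, 0.37, 0], [0, 0, 0.8]], [85, [0.58, 0.37, 0], [0, 0, 0.8]], [85, [0.58, 0.37, 0], [0, 0, 0.8]], [85, [0.58, 0.37, 0], [0, 0, 0.8]], [85, [0.58, 0.37, 0], [0, 0, 0.8]]]'

```text
clock: 1.1
eef_pos: [450.0, -448.6, 247.9]
tool_rot: [-3.141, 0.0, 0.827]
force: [-0.1, -0.6, -0.6]
width: 84.7
gripper_force: 0.0
```

>>> send_rows --series '[[85, [0.31, 0.73, 0], [0, 0, 0.8]], [85, [0.31, 0.73, 0], [0, 0, 0.8]], [85, [0.31, 0.73, 0], [0, 0, 0.8]], [85, [0.31, 0.73, 0], [0, 0, 0.8]], [85, [0.31, 0.73, 0], [0, 0, 0.8]], [85, [0.31, 0.73, 0], [0, 0, 0.8]], [85, [0.31, 0.73, 0], [0, 0, 0.8]], [85, [0.31, 0.73, 0], [0, 0, 0.8]]]'

```text
clock: 2.1
eef_pos: [598.2, -97.8, 248.0]
tool_rot: [-3.141, 0.0, 1.385]
force: [0.8, -0.3, 0.0]
width: 84.8
gripper_force: 0.0
```

>>> send_rows --series '[[85, [-0.08, 0.72, 0], [0, 0, 0.8]], [85, [-0.08, 0.72, 0], [0, 0, 0.8]], [85, [-0.08, 0.72, 0], [0, 0, 0.8]], [85, [-0.08, 0.72, 0], [0, 0, 0.8]], [85, [-0.08, 0.72, 0], [0, 0, 0.8]], [85, [-0.08, 0.72, 0], [0, 0, 0.8]], [85, [-0.08, 0.72, 0], [0, 0, 0.8]], [85, [0, 0, 0], [0, 0, 0.8]]]'

```text
clock: 3.1
eef_pos: [562.7, 208.5, 248.2]
tool_rot: [3.141, -0.003, 1.951]
force: [0.4, 0.4, 0.3]
width: 85.2
gripper_force: 0.0
```

```bash
python3 - <<'E'
from h import *
d=snap('wrist','w0'); print(d['vfov'],d['cx'],d['cy'],np.linalg.inv(d['world_to_cam']).round(3).tolist())
cv2.imwrite('pics/w0b.png',cv2.resize(d['img'][:,:,::-1],(800,500)))
E
```

```text
65.70646984690485 322.0201064719189 199.58697368121696 [[0.929, 0.356, 0.101, 537.344], [0.37, -0.895, -0.25, 273.156], [0.001, 0.27, -0.963, 372.757], [0.0, 0.0, 0.0, 1.0]]
```

View pics/w0b.png

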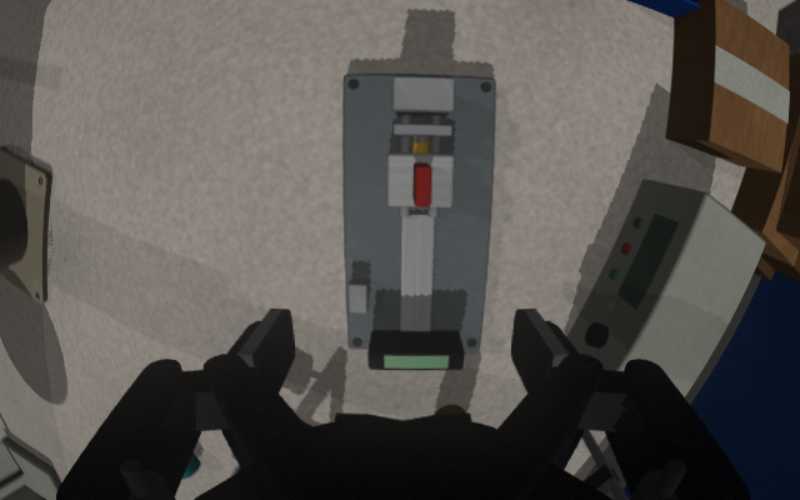

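The wrist view looks along gauge +y. The plate corners are at (345,75), (494,77), (479,348) and (350,348), the red tab is at (423,185), and the anvil top spans (393..454, 79..110). I'm measuring from these.

```bash
cat >> h.py <<'E'
def wf(d,u,v,z=None):
    f=200/np.tan(np.radians(float(d['vfov']))/2); T=np.linalg.inv(d['world_to_cam'])
    a=np.array([u-d['cx'],v-d['cy']]); r=np.hypot(*a); th=r/f
    ray=np.append(a/r*np.tan(th),1)
    if z is None: s=float(d['depth'][int(v),int(u)])
    else: q=T[:3,:3]@ray; s=(z-T[2,3])/q[2]
    return (T@np.append(ray*s,1))[:3]
E
python3 - <<'E'
from h import *
d=load('w0')
c=np.array([wf(d,u/1.25,v/1.25,20)[:2] for u,v in [(345,75),(494,77),(479,348),(350,348)]]); print(c.round(1).tolist(),cv2.minAreaRect(c.astype(np.float32)))
g=np.array([[-70,115],[70,115],[70,-160],[-70,-160]],float)
gc=g-g.mean(0);cc=c-c.mean(0);yaw=np.arctan2((gc[:,0]*cc[:,1]-gc[:,1]*cc[:,0]).sum(),(gc*cc).sum())
R=np.array([[np.cos(yaw),-np.sin(yaw)],[np.sin(yaw),np.cos(yaw)]]);o=c.mean(0)-R@g.mean(0)
print('yaw',yaw,'o',o,'res',(c-o-g@R.T).round(1).tolist())
for u,v in [(393,110),(454,110),(393,79),(454,79)]: print('anvil',((wf(d,u/1.25,v/1.25,85)[:2]-o)@R).round(1))
im=d['img'].astype(int); m=(im[...,0]>110)&(im[...,1]<70)&(im[...,2]<70); m[:120]=0;m[170:]=0;m[:,:320]=0;m[:,360:]=0
v,u=np.nonzero(m);print(u.min(),u.max(),v.min(),v.max())
for q in [(u.mean(),v.min()),(u.mean(),v.max()+1)]:
  for z in(98,54):
    p=wf(d,*q,z); print('tab',z,p.round(1),((p[:2]-o)@R).round(1))
E
```

```text
[[465.7, 313.9], [591.3, 363.9], [689.6, 110.7], [562.7, 61.2]] ((577.0133056640625, 212.52940368652344), (136.1591339111328, 271.884765625), 21.213558197021484)
yaw 0.36987121490291747 o [569.1811431  233.40031665] res [[3.3, -1.4], [-1.6, -2.0], [-2.7, 1.2], [1.0, 2.2]]
anvil [-22.2  73.6]
anvil [22.5 74.6]
anvil [-22.4  97.1]
anvil [22.3 98.2]Traceback (most recent call last):
  File "<stdin>", line 10, in <module>
    return umr_minimum(a, axis, None, out, keepdims, initial, where)
ValueError: zero-size array to reduction operation minimum which has no identity
```

```bash
python3 - <<'E'
from h import *
d=load('w0');o=np.array([569.2,233.4]);y=.370;R=np.array([[np.cos(y),-np.sin(y)],[np.sin(y),np.cos(y)]])
im=d['img'].astype(int); m=(im[...,0]>1.8*im[...,1])&(im[...,0]>90); b=np.zeros_like(m); b[125:172,320:360]=1; m&=b
v,u=np.nonzero(m);print(u.min(),u.max(),v.min(),v.max(),m.sum())
P=np.array([wf(d,a,c) for a,c in zip(u+.5,v+.5)]); t=np.abs(P[:,2]-98)<4; print(t.sum(),np.median(P[:,2]))
q=(P[t][:,:2]-o)@R; print(q.min(0),q.max(0),q.mean(0),P[t].mean(0))
E
```

```text
332 343 134 164 337
336 96.82200388609243
[-5.20907038  4.05855248] [ 4.68212613 31.47111891] [-0.09245789 17.7543289 ] [562.69355967 249.91941214  96.79855021]
```

>>> send_rows --series '[[85, [-0.03, 0.67, 0], [0, 0, -0.15]], [85, [0, 0, -0.68], [0, 0, 0]], [85, [0, 0, -0.68], [0, 0, 0]], [85, [0, 0, -0.68], [0, 0, 0]], [85, [0, 0, -0.68], [0, 0, 0]], [85, [0, 0, 0], [0, 0, 0]]]'

```text
clock: 3.9
eef_pos: [560.4, 241.3, 82.0]
tool_rot: [-3.134, 0.001, 1.927]
force: [-0.1, 0.5, -0.3]
width: 85.3
gripper_force: 0.0
```

>>> send_rows --series '[[5, [0, 0, 0], [0, 0, 0]], [5, [0, 0, 0], [0, 0, 0]], [5, [0, 0, 0], [0, 0, 0]], [5, [0, 0, 0], [0, 0, 0]], [5, [0, 0, 0], [0, 0, 0]], [5, [0, 0, 0], [0, 0, 0]]]'

```text
clock: 4.65
eef_pos: [564.2, 244.0, 86.3]
tool_rot: [3.138, -0.0, 1.928]
force: [3.7, 0.6, 6.4]
width: 10.9
gripper_force: 59.7
```

>>> send_rows --series '[[5, [0.052, -0.135, 0], [0, 0, 0]], [5, [0.052, -0.135, 0], [0, 0, 0]], [5, [0.052, -0.135, 0], [0, 0, 0]], [5, [0.052, -0.135, 0], [0, 0, 0]], [5, [0.052, -0.135, 0], [0, 0, 0]], [5, [0.052, -0.135, 0], [0, 0, 0]], [5, [0, 0, 0], [0, 0, 0]]]'

```text
clock: 5.52
eef_pos: [581.7, 198.2, 86.3]
tool_rot: [3.138, -0.004, 1.93]
force: [0.4, 4.9, 5.6]
width: 10.9
gripper_force: 59.7
```

>>> send_rows --series '[[5, [0.018, -0.047, 0], [0, 0, 0]], [5, [0.018, -0.047, 0], [0, 0, 0]], [5, [0, 0, 0], [0, 0, 0]]]'

```text
clock: 5.9
eef_pos: [583.4, 193.8, 86.3]
tool_rot: [3.138, -0.005, 1.931]
force: [-0.5, 6.4, 6.1]
width: 11.3
gripper_force: 59.6
```

>>> send_rows --series '[[5, [0.012, -0.031, 0], [0, 0, 0]], [5, [0, 0, 0], [0, 0, 0]]]'

```text
clock: 6.15
eef_pos: [584.0, 192.2, 86.3]
tool_rot: [3.138, -0.006, 1.931]
force: [0.4, 7.0, 5.8]
width: 11.3
gripper_force: 59.6
```

>>> send_rows --series '[[5, [0.012, -0.031, 0], [0, 0, 0]], [5, [0, 0, 0], [0, 0, 0]]]'

```text
clock: 6.4
eef_pos: [584.7, 190.4, 86.3]
tool_rot: [3.138, -0.006, 1.931]
force: [0.3, 8.1, 5.8]
width: 10.9
gripper_force: 59.6
```

>>> send_rows --series '[[5, [0.012, -0.031, 0], [0, 0, 0]], [5, [0, 0, 0], [0, 0, 0]]]'

```text
clock: 6.65
eef_pos: [585.4, 188.6, 86.3]
tool_rot: [3.138, -0.006, 1.931]
force: [-1.9, 7.1, 6.1]
width: 10.9
gripper_force: 59.6
```

>>> send_rows --series '[[5, [0.012, -0.031, 0], [0, 0, 0]], [5, [0, 0, 0], [0, 0, 0]]]'

```text
clock: 6.9
eef_pos: [585.6, 188.0, 86.3]
tool_rot: [3.138, -0.007, 1.932]
force: [-1.3, 9.4, 4.5]
width: 10.8
gripper_force: 59.6
```

>>> send_rows --series '[[5, [0.012, -0.031, 0], [0, 0, 0]], [5, [0, 0, 0], [0, 0, 0]]]'

```text
clock: 7.15
eef_pos: [585.6, 188.0, 86.3]
tool_rot: [3.138, -0.01, 1.933]
force: [-2.2, 13.7, 5.0]
width: 10.7
gripper_force: 59.5
```

>>> send_rows --series '[[60, [-0.02, 0.05, 0], [0, 0, 0]], [60, [0, 0, 0], [0, 0, 0]], [60, [0, 0, 0.3], [0, 0, 0]], [60, [0, 0, 0.65], [0, 0, 0]], [85, [0, 0, 0.65], [0, 0, 0]], [85, [0, 0, 0.65], [0, 0, 0]], [85, [0, 0, 0.65], [0, 0, 0]]]'

```text
clock: 8.02
eef_pos: [585.9, 182.1, 261.7]
tool_rot: [3.141, 0.0, 1.927]
force: [1.5, -0.7, -0.8]
width: 85.1
gripper_force: 0.0
```

>>> send_rows --series '[[85, [-0.035, -0.56, 0], [0, 0, 0.95]], [85, [-0.035, -0.56, 0], [0, 0, 0.95]], [85, [-0.035, -0.56, 0], [0, 0, 0.95]], [85, [-0.035, -0.56, 0], [0, 0, 0.95]], [85, [-0.035, -0.56, 0], [0, 0, 0.95]], [85, [-0.035, -0.56, 0], [0, 0, 0.95]]]'

```text
clock: 8.78
eef_pos: [573.0, -20.7, 260.3]
tool_rot: [-3.141, 0.001, 2.427]
force: [1.1, 0.2, -0.0]
width: 84.6
gripper_force: 0.0
```

>>> send_rows --series '[[85, [-0.035, -0.56, 0], [0, 0, 0.95]], [85, [-0.035, -0.56, 0], [0, 0, 0.95]], [85, [-0.035, -0.56, 0], [0, 0, 0.95]], [85, [-0.035, -0.56, 0], [0, 0, 0.95]], [85, [-0.035, -0.56, 0], [0, 0, 0.95]], [85, [-0.035, -0.56, 0], [0, 0, 0.95]], [85, [0, 0, 0], [0, 0, 0]]]'

```text
clock: 9.65
eef_pos: [559.4, -225.0, 259.4]
tool_rot: [-3.139, -0.0, 2.916]
force: [-0.4, 0.7, -0.2]
width: 85.3
gripper_force: 0.0
```

```bash
python3 - <<'E'
from h import *
d=snap('wrist','w1'); s=sensors.read_state(); print(s['eef_pos'],s['tool_rot'],s['qpos'])
cv2.imwrite('pics/w1b.png',cv2.resize(d['img'][:,:,::-1],(800,500)))
E
```

```text
[ 559.8810834  -222.25591588  259.64668584] [-3.14092963e+00 -1.16332724e-04  2.91839891e+00] [ 0.76443778  0.63333108 -0.7188928   1.62964018  0.46486079  1.05671657
  1.25584649]
```

View pics/w1b.png

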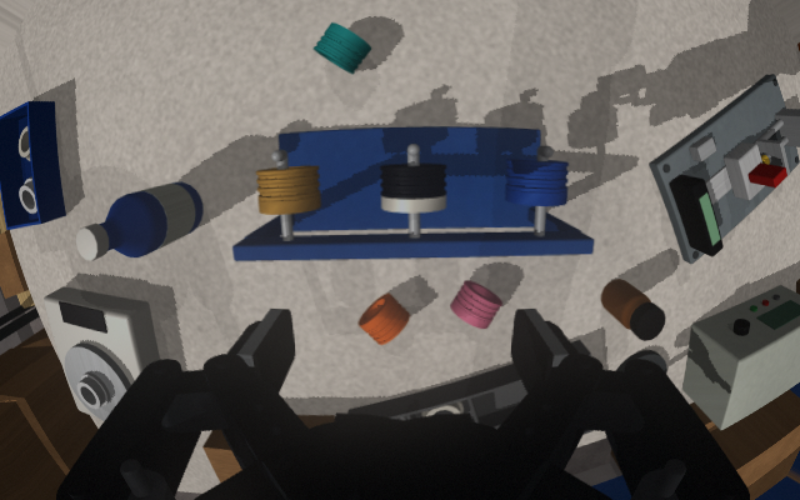

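The white-and-black collar is at (413,188) on the middle peg: black barrel at the peg's free end, white flange toward the bar. Next I measure it with the wrist depth.

```bash
python3 - <<'E'
from h import *
d=load('w1')
def pts(u0,u1,v0,v1): return np.array([wf(d,u+.5,v+.5) for v in range(int(v0/1.25),int(v1/1.25)) for u in range(int(u0/1.25),int(u1/1.25))])
B=pts(240,590,238,262); B=B[(B[:,2]>133)&(B[:,2]<143)]; r=cv2.minAreaRect(B[:,:2].astype(np.float32)); print('bar',r,len(B))
# yaw from bar principal axis
q=B[:,:2]-B[:,:2].mean(0); vv=np.linalg.svd(q,full_matrices=False)[2][0]; vv*=np.sign(vv[1]); yaw=np.arctan2(-vv[0],vv[1]); print('yaw',yaw)
R=np.array([[np.cos(yaw),-np.sin(yaw)],[np.sin(yaw),np.cos(yaw)]]); o=np.array(r[0])-R@[36,0]; print('rack o',o)
C=pts(370,456,150,222); C=C[(C[:,2]>118)&(C[:,2]<142)]; L=np.c_[(C[:,:2]-o)@R,C[:,2]]
L=L[(abs(L[:,1])<30)]; 
for lo in (118,128): k=L[L[:,2]>lo]; print(lo,len(k),np.percentile(k,[1,50,99],axis=0).round(1).tolist())
for y in (-1,1): pass
T=L[L[:,2]>118]
for a,b in ((-24,-6),(-6,12)):
    k=T[(T[:,0]>a)&(T[:,0]<b)];  A=np.c_[k[:,1],np.ones(len(k)),-(k[:,1]**2+k[:,2]**2)]
    print('y,z centre',np.median(k[:,1]), k[:,1].min(),k[:,1].max(),k[:,2].max())
c=o+R@[ (np.percentile(T[T[:,2]>130][:,0],1)+np.percentile(T[T[:,2]>130][:,0],99))/2,0]; print('collar',c)
for u,v in [(413,163),(413,212)]: print('ridge ends',wf(d,u/1.25,v/1.25,137).round(1), ((wf(d,u/1.25,v/1.25,137)[:2]-o)@R).round(1))
E
```

```text
bar ((563.1935424804688, -215.3086395263672), (250.69134521484375, 13.293598175048828), 78.22969818115234) 3823
yaw -0.20818153273707324
rack o [ 527.97084098 -207.86812212]
118 2020 [[-28.3, -23.2, 118.7], [-4.6, -2.3, 132.2], [16.6, 18.7, 136.6]]
128 1496 [[-28.7, -18.7, 128.2], [-4.2, -2.1, 133.6], [11.3, 14.5, 136.8]]
y,z centre -2.596274024980445 -24.06952102650811 19.768585322110276 136.73136357232045
y,z centre -2.29203112548925 -24.138023067011762 20.672298126505044 137.18500929448402
collar [ 519.40472749 -206.05859833]
ridge ends [ 506.4 -205.5  137. ] [-21.6  -2.1]
ridge ends [ 537.4 -212.4  137. ] [10.1 -2.5]
```

>>> send_rows --series '[[70, [-0.63, 0.22, 0], [0, 0, 0.17]], [70, [0, 0, -0.5], [0, 0, 0]], [70, [0, 0, -0.5], [0, 0, 0]], [70, [0, 0, 0], [0, 0, 0]], [70, [0, 0, 0], [0, 0, 0]]]'

```text
clock: 10.32
eef_pos: [523.8, -206.4, 200.5]
tool_rot: [3.141, 0.002, 2.939]
force: [0.6, 0.0, 0.4]
width: 69.7
gripper_force: 0.0
```

>>> send_rows --series '[[70, [-0.03, -0.043, -0.5], [0, 0, 0]], [70, [0, 0, -0.5], [0, 0, 0]], [70, [0, 0, -0.5], [0, 0, 0]], [70, [0, 0, 0], [0, 0, 0]]]'

```text
clock: 10.82
eef_pos: [520.7, -209.4, 108.8]
tool_rot: [3.141, -0.002, 2.938]
force: [-0.5, 0.6, 0.7]
width: 69.6
gripper_force: 0.0
```

>>> send_rows --series '[[30, [0, 0, 0], [0, 0, 0]], [30, [0, 0, 0], [0, 0, 0]], [30, [0, 0, 0], [0, 0, 0]], [30, [0, 0, 0], [0, 0, 0]], [30, [0, 0, 0], [0, 0, 0]]]'

```text
clock: 11.45
eef_pos: [522.6, -209.8, 111.1]
tool_rot: [-3.141, 0.004, 2.938]
force: [-0.3, 1.5, 6.7]
width: 44.7
gripper_force: 60.9
```

```bash
python3 - <<'E'
from h import *
d=snap('wrist','w2'); s=sensors.read_state(); print(s['eef_pos'],s['tool_rot'],s['force'],s['width'])
cv2.imwrite('pics/w2b.png',cv2.resize(d['img'][:,:,::-1],(800,500)))
E
```

```text
[ 522.61300785 -209.77368422  111.14381873] [-3.14129276  0.00381847  2.93788918] [-0.36701169  0.33665636  5.91554808] 44.939270217745154
```

View pics/w2b.png

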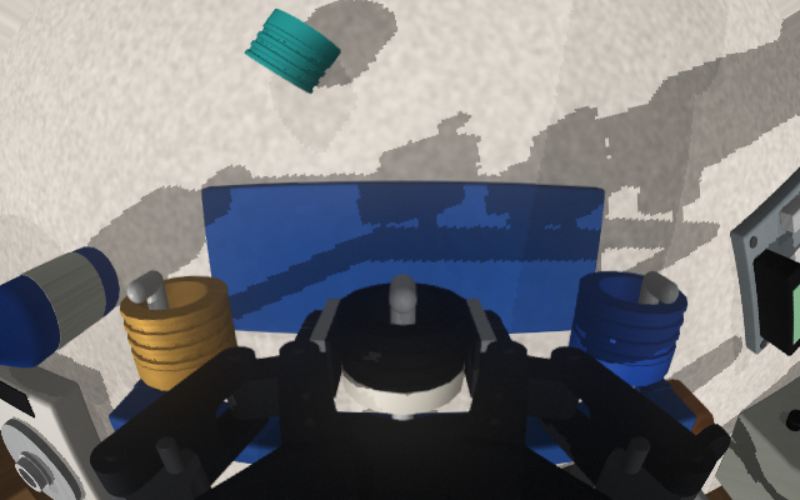

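Clean grip on the white-and-black collar at (403,335), with the peg end inside its bore at (402,295). Now the lift.

>>> send_rows --series '[[30, [0, 0, 0.09], [0, 0, 0]], [30, [0, 0, 0.09], [0, 0, 0]], [30, [0, 0, 0.09], [0, 0, 0]], [30, [0, 0, 0], [0, 0, 0]], [30, [0, 0, 0], [0, 0, 0]]]'

```text
clock: 12.12
eef_pos: [520.9, -209.8, 125.2]
tool_rot: [-3.142, -0.0, 2.938]
force: [-0.1, -0.4, -1.0]
width: 44.9
gripper_force: 61.3
```

>>> send_rows --series '[[30, [0, 0, 0.033], [0, 0, 0]], [30, [0, 0, 0], [0, 0, 0]], [30, [-0.15, 0.032, 0], [0, 0, 0]], [30, [-0.15, 0.032, 0], [0, 0, 0]], [30, [0, 0, 0], [0, 0, 0]]]'

```text
clock: 12.75
eef_pos: [501.7, -205.8, 127.2]
tool_rot: [-3.141, -0.001, 2.938]
force: [-0.1, -0.3, -0.9]
width: 44.9
gripper_force: 61.3
```

>>> send_rows --series '[[30, [-0.15, 0.032, 0], [0, 0, 0]], [30, [-0.15, 0.032, 0], [0, 0, 0]], [30, [-0.15, 0.032, 0], [0, 0, 0]], [30, [-0.2, 0.042, 0], [0, 0, 0]], [30, [-0.2, 0.042, 0], [0, 0, 0]], [30, [0, 0, 0], [0, 0, 0]]]'

```text
clock: 13.5
eef_pos: [450.7, -195.0, 127.3]
tool_rot: [-3.141, -0.001, 2.938]
force: [0.0, -0.3, -0.9]
width: 44.9
gripper_force: 61.3
```

>>> send_rows --series '[[30, [0, 0, 0.55], [0, 0, 0]], [30, [0, 0, 0.55], [0, 0, 0]], [30, [0, 0, 0.55], [0, 0, 0]], [30, [0.07, 0.3, 0], [0, 0, -0.5]], [30, [0.14, 0.6, 0], [0, 0, -0.95]], [30, [0.14, 0.6, 0], [0, 0, -0.95]], [30, [0.14, 0.6, 0], [0, 0, -0.95]], [30, [0.14, 0.6, 0], [0, 0, -0.95]]]'

```text
clock: 14.5
eef_pos: [490.5, -31.8, 226.5]
tool_rot: [3.141, 0.001, 2.56]
force: [0.2, 0.1, -1.6]
width: 44.8
gripper_force: 61.8
```

>>> send_rows --series '[[30, [0.14, 0.65, 0], [0, 0, -0.95]], [30, [0.14, 0.65, 0], [0, 0, -0.95]], [30, [0.14, 0.65, 0], [0, 0, -0.95]], [30, [0.14, 0.65, 0], [0, 0, -0.95]], [30, [0.14, 0.65, 0], [0, 0, -0.95]], [30, [0.14, 0.65, 0], [0, 0, -0.95]], [30, [0.14, 0.65, 0], [0, 0, -0.95]], [30, [0.07, 0.4, 0], [0, 0, -0.5]]]'

```text
clock: 15.5
eef_pos: [552.9, 267.0, 226.3]
tool_rot: [3.14, -0.001, 1.939]
force: [-0.0, -1.1, -1.1]
width: 44.4
gripper_force: 61.8
```

>>> send_rows --series '[[30, [0, 0, 0], [0, 0, 0]], [30, [0, 0, 0], [0, 0, 0]]]'

```text
clock: 15.75
eef_pos: [552.8, 262.8, 226.0]
tool_rot: [-3.141, 0.001, 1.939]
force: [1.4, -0.2, -0.7]
width: 45.0
gripper_force: 61.8
```

>>> send_rows --series '[[30, [-0.017, 0.205, 0], [0, 0, -0.02]], [30, [0, 0, -0.6], [0, 0, 0]], [30, [0, 0, -0.6], [0, 0, 0]], [30, [0, 0, -0.6], [0, 0, 0]], [30, [0, 0, -0.5], [0, 0, 0]], [30, [0, 0, 0], [0, 0, 0]], [30, [0, 0, 0], [0, 0, 0]]]'

```text
clock: 16.62
eef_pos: [552.6, 276.8, 89.5]
tool_rot: [3.14, -0.001, 1.937]
force: [0.5, 0.3, -0.4]
width: 44.8
gripper_force: 61.8
```

```bash
python3 - <<'E'
from h import *
d=snap('wrist','w3'); s=sensors.read_state(); print(s['eef_pos'],s['tool_rot'],s['force'],s['width'])
cv2.imwrite('pics/w3b.png',cv2.resize(d['img'][:,:,::-1],(800,500)))
E
```

```text
[552.82467811 276.99261636  89.90046908] [ 3.13880276e+00 -7.07764248e-04  1.93674678e+00] [ 1.10773577 -0.21921268 -0.7589709 ] 45.08389734039511
```

View pics/w3b.png

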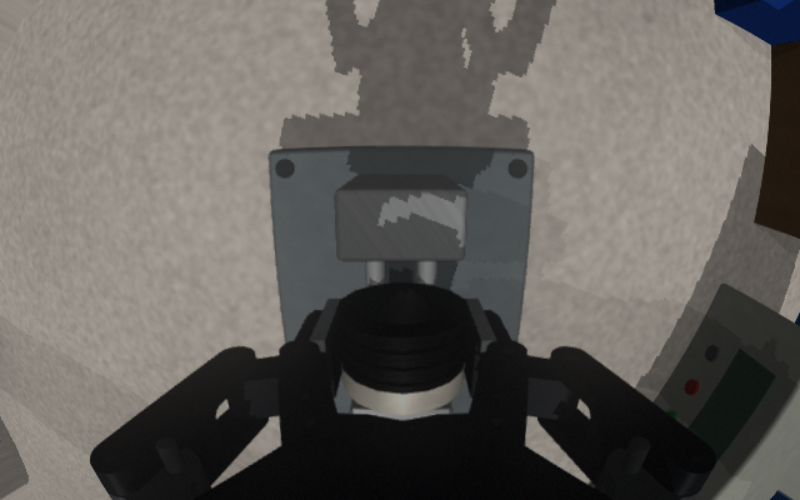

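Bore and rods line up: the rods are at (376,265) and (428,265), the anvil at (400,225), the collar at (403,340). Down to the rods.

>>> send_rows --series '[[30, [-0.023, -0.01, -0.2], [0, 0, 0]], [30, [0, 0, -0.2], [0, 0, 0]], [30, [0, 0, -0.1], [0, 0, 0]], [30, [0, 0, 0], [0, 0, 0]]]'

```text
clock: 17.18
eef_pos: [550.0, 275.5, 57.5]
tool_rot: [-3.14, 0.0, 1.937]
force: [-1.0, 0.0, -0.8]
width: 44.5
gripper_force: 61.8
```

>>> send_rows --series '[[30, [0, 0, -0.04], [0, 0, 0]], [30, [0, 0, 0], [0, 0, 0]]]'

```text
clock: 17.42
eef_pos: [550.5, 275.7, 55.9]
tool_rot: [3.141, -0.0, 1.937]
force: [-0.5, 0.2, -1.1]
width: 44.8
gripper_force: 61.8
```

>>> send_rows --series '[[30, [0.015, 0, -0.025], [0, 0, 0]], [30, [0, 0, 0], [0, 0, 0]]]'

```text
clock: 17.68
eef_pos: [551.5, 275.6, 54.4]
tool_rot: [3.141, -0.0, 1.937]
force: [0.1, 0.4, -1.6]
width: 45.0
gripper_force: 61.8
```

>>> send_rows --series '[[30, [0, 0, -0.02], [0, 0, 0]], [30, [0, 0, 0], [0, 0, 0]]]'

```text
clock: 17.92
eef_pos: [551.3, 275.6, 53.1]
tool_rot: [-3.141, 0.0, 1.937]
force: [0.3, -0.3, -0.7]
width: 44.9
gripper_force: 61.8
```

>>> send_rows --series '[[30, [0, 0, -0.02], [0, 0, 0]], [30, [0, 0, 0], [0, 0, 0]]]'

```text
clock: 18.18
eef_pos: [551.7, 275.9, 52.4]
tool_rot: [3.141, -0.0, 1.937]
force: [-0.4, -0.9, 2.5]
width: 44.8
gripper_force: 62.1
```

>>> send_rows --series '[[30, [0, 0, -0.01], [0, 0, 0]], [48, [0, 0, 0], [0, 0, 0]], [54, [0, 0, 0], [0, 0, 0]], [62, [0, 0, 0], [0, 0, 0]], [66, [0, 0, 0], [0, 0, 0]], [66, [0, 0, 0], [0, 0, 0]]]'

```text
clock: 18.92
eef_pos: [551.3, 275.6, 51.3]
tool_rot: [-3.142, -0.0, 1.937]
force: [0.2, -0.4, -0.4]
width: 66.0
gripper_force: 0.0
```

>>> send_rows --series '[[66, [0, 0, 0.2], [0, 0, 0]], [66, [0, 0, 0.5], [0, 0, 0]], [66, [0, 0, 0.6], [0, 0, 0]], [66, [0, 0, 0.6], [0, 0, 0]], [66, [0, 0, 0], [0, 0, 0]]]'

```text
clock: 19.55
eef_pos: [553.2, 277.0, 169.3]
tool_rot: [3.135, -0.001, 1.937]
force: [0.5, 1.3, 0.1]
width: 66.3
gripper_force: 0.0
```

```bash
python3 - <<'E'
from h import *
d=snap('wrist','w4'); s=sensors.read_state(); print(s['eef_pos'],s['tool_rot'],s['force'],s['width'])
cv2.imwrite('pics/w4b.png',cv2.resize(d['img'][:,:,::-1],(800,500)))
E
```

```text
[552.20216065 276.08680751 167.45867857] [ 3.13799843e+00 -3.28307278e-04  1.93672823e+00] [-0.88420776 -1.11046719 -0.90696292] 66.14888560486919
```

View pics/w4b.png

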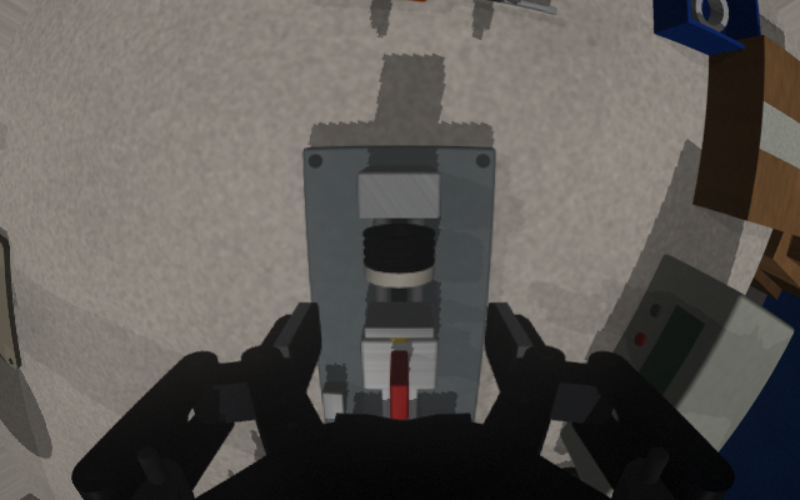

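The collar lies square on both rods at (399,255), between the anvil at (400,195) and the tip plate at (400,332). The jaw is fully open and the tab is at (400,385). Next I grip the tab again.

>>> send_rows --series '[[66, [0.18, -0.475, 0], [0, 0, 0]], [66, [0.18, -0.475, 0], [0, 0, 0]], [66, [0.18, -0.475, 0], [0, 0, 0]], [66, [0, 0, 0], [0, 0, 0]]]'

```text
clock: 20.1
eef_pos: [584.2, 186.1, 164.1]
tool_rot: [-3.139, 0.002, 1.932]
force: [-0.3, 0.8, 0.1]
width: 65.8
gripper_force: 0.0
```

>>> send_rows --series '[[66, [0.02, 0.05, -0.4], [0, 0, 0]], [66, [0, 0, -0.5], [0, 0, 0]], [66, [0, 0, -0.4], [0, 0, 0]], [66, [0, 0, 0], [0, 0, 0]], [66, [0, 0, 0], [0, 0, 0]]]'

```text
clock: 20.72
eef_pos: [584.9, 194.1, 87.9]
tool_rot: [3.141, -0.001, 1.938]
force: [-0.0, 0.6, 0.4]
width: 66.0
gripper_force: 0.0
```

>>> send_rows --series '[[5, [0, 0, 0], [0, 0, 0]], [5, [0, 0, 0], [0, 0, 0]], [5, [0, 0, 0], [0, 0, 0]], [5, [0, 0, 0], [0, 0, 0]], [5, [0, 0, 0], [0, 0, 0]], [5, [0, 0, 0], [0, 0, 0]]]'

```text
clock: 21.48
eef_pos: [583.9, 192.7, 88.0]
tool_rot: [-3.14, 0.0, 1.937]
force: [-4.4, -0.6, 5.8]
width: 11.2
gripper_force: 61.0
```

>>> send_rows --series '[[5, [0.012, -0.031, 0], [0, 0, 0]], [5, [0, 0, 0], [0, 0, 0]]]'

```text
clock: 21.72
eef_pos: [583.9, 192.6, 88.0]
tool_rot: [-3.14, -0.002, 1.937]
force: [-4.2, 1.1, 5.9]
width: 10.9
gripper_force: 60.9
```

>>> send_rows --series '[[5, [0.012, -0.031, 0], [0, 0, 0]], [5, [0, 0, 0], [0, 0, 0]]]'

```text
clock: 21.98
eef_pos: [583.9, 192.5, 88.0]
tool_rot: [-3.14, -0.004, 1.938]
force: [-6.4, 4.0, 5.0]
width: 11.1
gripper_force: 60.9
```

>>> send_rows --series '[[5, [0.018, -0.047, 0], [0, 0, 0]], [5, [0.018, -0.047, 0], [0, 0, 0]], [5, [0, 0, 0], [0, 0, 0]]]'

```text
clock: 22.35
eef_pos: [584.0, 192.4, 88.0]
tool_rot: [-3.14, -0.011, 1.941]
force: [-10.7, 13.3, 4.4]
width: 10.7
gripper_force: 60.8
```

>>> send_rows --series '[[5, [-0.03, 0.078, 0], [0, 0, 0]], [5, [-0.03, 0.078, 0], [0, 0, 0]], [5, [-0.03, 0.078, 0], [0, 0, 0]], [5, [-0.03, 0.078, 0], [0, 0, 0]], [5, [-0.03, 0.078, 0], [0, 0, 0]], [5, [-0.03, 0.078, 0], [0, 0, 0]], [5, [-0.03, 0.078, 0], [0, 0, 0]], [5, [0, 0, 0], [0, 0, 0]]]'

```text
clock: 23.35
eef_pos: [576.2, 212.7, 88.0]
tool_rot: [-3.139, 0.005, 1.935]
force: [-1.2, -6.8, 7.5]
width: 10.5
gripper_force: 61.0
```

>>> send_rows --series '[[5, [-0.012, 0.031, 0], [0, 0, 0]], [5, [-0.012, 0.031, 0], [0, 0, 0]], [5, [-0.012, 0.031, 0], [0, 0, 0]], [5, [-0.012, 0.031, 0], [0, 0, 0]], [5, [-0.012, 0.031, 0], [0, 0, 0]], [5, [-0.012, 0.031, 0], [0, 0, 0]], [5, [-0.012, 0.031, 0], [0, 0, 0]], [5, [-0.012, 0.031, 0], [0, 0, 0]]]'

```text
clock: 24.35
eef_pos: [571.1, 226.2, 88.0]
tool_rot: [-3.139, 0.007, 1.934]
force: [-0.7, -9.3, 7.2]
width: 11.1
gripper_force: 61.1
```

>>> send_rows --series '[[5, [0, 0, 0], [0, 0, 0]]]'

```text
clock: 24.48
eef_pos: [570.9, 226.6, 88.0]
tool_rot: [-3.139, 0.006, 1.934]
force: [-0.3, -8.8, 6.8]
width: 10.9
gripper_force: 61.1
```

>>> send_rows --series '[[5, [-0.012, 0.031, 0], [0, 0, 0]], [5, [-0.012, 0.031, 0], [0, 0, 0]], [5, [0, 0, 0], [0, 0, 0]]]'

```text
clock: 24.85
eef_pos: [569.5, 230.4, 88.0]
tool_rot: [-3.139, 0.006, 1.934]
force: [-0.1, -8.6, 6.8]
width: 11.2
gripper_force: 61.1
```

>>> send_rows --series '[[5, [-0.012, 0.031, 0], [0, 0, 0]], [5, [0, 0, 0], [0, 0, 0]]]'

```text
clock: 25.1
eef_pos: [568.9, 231.9, 88.0]
tool_rot: [-3.139, 0.007, 1.934]
force: [0.0, -9.6, 7.6]
width: 11.1
gripper_force: 61.1
```

>>> send_rows --series '[[5, [-0.012, 0.031, 0], [0, 0, 0]], [5, [0, 0, 0], [0, 0, 0]]]'

```text
clock: 25.35
eef_pos: [568.4, 233.2, 88.0]
tool_rot: [-3.139, 0.007, 1.934]
force: [1.3, -9.1, 6.7]
width: 10.7
gripper_force: 61.1
```

>>> send_rows --series '[[5, [-0.009, 0.023, 0], [0, 0, 0]], [5, [0, 0, 0], [0, 0, 0]]]'

```text
clock: 25.6
eef_pos: [568.1, 234.0, 88.0]
tool_rot: [-3.139, 0.008, 1.933]
force: [0.2, -11.5, 7.6]
width: 11.1
gripper_force: 61.1
```

>>> send_rows --series '[[5, [0.012, -0.032, 0], [0, 0, 0]], [5, [0, 0, 0], [0, 0, 0]]]'

```text
clock: 25.85
eef_pos: [568.1, 234.0, 88.0]
tool_rot: [-3.139, 0.005, 1.934]
force: [-0.1, -8.3, 6.7]
width: 11.2
gripper_force: 61.1
```

>>> send_rows --series '[[5, [0.015, -0.04, 0], [0, 0, 0]], [5, [0, 0, 0], [0, 0, 0]]]'

```text
clock: 26.1
eef_pos: [568.2, 233.9, 88.0]
tool_rot: [-3.14, 0.002, 1.935]
force: [-1.3, -4.2, 6.1]
width: 10.8
gripper_force: 61.0
```

>>> send_rows --series '[[30, [0, 0, 0], [0, 0, 0]], [60, [0, 0, 0], [0, 0, 0]], [60, [0, 0, 0], [0, 0, 0]], [60, [0, 0, 0.3], [0, 0, 0]], [60, [0, 0, 0.6], [0, 0, 0]], [60, [0, 0, 0.6], [0, 0, 0]], [60, [0, 0, 0.6], [0, 0, 0]], [60, [0, 0, 0], [0, 0, 0]]]'

```text
clock: 27.1
eef_pos: [570.3, 237.3, 217.8]
tool_rot: [3.134, -0.001, 1.937]
force: [-0.3, 0.1, -0.0]
width: 60.1
gripper_force: 0.0
```

```bash
python3 - <<'E'
from h import *
d=snap('wrist','w5'); s=sensors.read_state(); print(s['clock'],s['eef_pos'],s['force'],s['width'])
im=d['img'][60:260,220:430,::-1]
cv2.imwrite('pics/w5b.png',cv2.resize(im,None,fx=3,fy=3,interpolation=cv2.INTER_CUBIC)[:600])
E
```

```text
27.15 [569.1957073  236.46484322 215.79223704] [-0.08913222  0.02424539  0.13363207] 59.65935045511827
```

View pics/w5b.png

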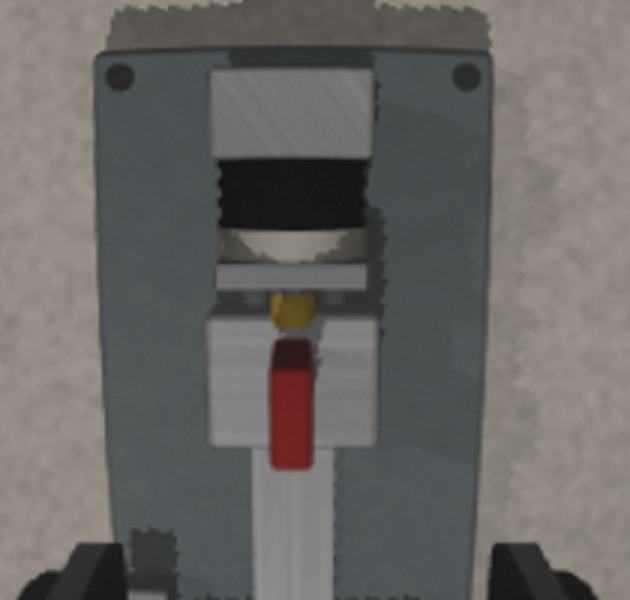

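Collar (290,210) is flush between the anvil (290,113) and the tip plate (290,277), with part of the yellow band still showing at (293,310). Now I measure tip travel by comparing tab-to-plate distance with the first wrist picture.

```bash
python3 - <<'E'
from h import *
y=.366;R=np.array([[np.cos(y),-np.sin(y)],[np.sin(y),np.cos(y)]]);o=np.array([568.4,232.2])
for t in('w0','w5'):
    d=load(t); P=np.array([wf(d,u+.5,v+.5) for v in range(55,215) for u in range(260,400)]); L=np.c_[(P[:,:2]-o)@R,P[:,2]]
    r=lambda m:(m.sum(),np.percentile(L[m][:,1],[2,50,98]).round(1).tolist(),L[m][:,2].mean().round(1))
    tab=(abs(L[:,2]-97)<2.5)&(abs(L[:,0])<9)&(L[:,1]<60)
    pl=(abs(L[:,2]-78)<2.5)&(abs(L[:,0])>13)&(abs(L[:,0])<21)&(L[:,1]<80)
    pl2=(abs(L[:,2]-78)<2.5)&(abs(L[:,0])<9)&(L[:,1]<80)
    ca=(abs(L[:,2]-53)<2)&(abs(L[:,0])>12)&(abs(L[:,0])<26)&(L[:,1]<45)
    an=(abs(L[:,2]-85)<3)&(abs(L[:,0])<20)&(L[:,1]>60)
    for n,m in [('tab',tab),('plate',pl),('plate2',pl2),('carr',ca),('anvil',an)]: print(t,n,r(m) if m.any() else None)
E
```

```text
w0 tab (np.int64(446), [5.1, 19.6, 34.0], np.float64(96.6))
w0 plate (np.int64(136), [57.2, 61.0, 74.9], np.float64(77.8))
w0 plate2 (np.int64(188), [22.0, 60.7, 74.9], np.float64(77.8))
w0 carr (np.int64(1119), [-1.6, 19.7, 40.4], np.float64(52.8))
w0 anvil (np.int64(1164), [75.4, 87.8, 100.2], np.float64(83.8))
w5 tab (np.int64(483), [-8.4, 5.2, 18.4], np.float64(96.7))
w5 plate (np.int64(146), [38.3, 41.7, 44.7], np.float64(77.8))
w5 plate2 (np.int64(525), [28.2, 50.3, 74.4], np.float64(76.9))
w5 carr (np.int64(1228), [-16.8, 5.0, 25.2], np.float64(52.8))
w5 anvil (np.int64(1484), [75.4, 87.8, 100.4], np.float64(83.8))
```

The tip is in by about 4.8 mm, travel is about 45 mm, and the gripper is clear. Handing in.

```bash
python3 -c "
from cell import ctrl
print(ctrl.finish_job())"
```

```text
the job is handed in; nothing more can be done
None
```

The white-and-black collar is on the gauge rods, squeezed against the fixed jaw with the sprung tip about 4.8 mm of 10 mm in; everything is released, and the job was handed in at about 27 s (no verdict was returned).

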